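# Crack loose the clamp nut of the green lapping disc

### The arm

A 7-joint arm with a two-finger parallel gripper is mounted at the origin on the work surface. World frame = base frame: x ahead of the robot, y to its left, z up, the work surface at z = 0. Lengths are in m, angles in rad, forces in N, time in s.
With the tool pointing down it reaches from about 0.4 to 0.85 m from the base axis. Payload 4.5 kg.
Tool frame: the origin (TCP) lies midway between the tips of the shut fingers; the grasp point (between the pads) lies 19 mm behind it; y points along the fingers, x is the direction in which the jaws open and shut, and the axes are right-handed (so a half turn about y gives the same grasp; the last joint's range is limited). The gripper opens to 85 mm and grips with 20 to 120 N. Pads are 22 mm wide; open, the fingers measure 114 mm over their backs; the gripper's body (76 mm by 85 mm) begins 54 mm behind the grasp point. The pads swing forward as they close: fully open they stand 13 mm farther back than shut.
Start: joints at [1.151, 0.689, -0.195, 1.565, 0.157, 0.902, -0.215], TCP at [0.274, -0.562, 0.193] pointing down, gripper open.
Joint ranges: [-3.01, 3.01], [-0.46, 2.08], [-1.47, 1.51], [0.13, 2.56], [-1, 4.14], [0.04, 2.09], [-2.66, 2.66]. Speed limits (rad/s): [2.57, 2.57, 3.14, 3.14, 3.14, 3.14, 3.14].

### API

Orientations are given as [roll, pitch, yaw] about the fixed x, y, z axes, in that order (R = Rz(yaw) Ry(pitch) Rx(roll)).
In Python, from plant import monitor, vision, order, spot_in, regions_of, pinpoint gives the robot as it stands.
- The arm moves only by the tool step_arm, never from a script. Its argument "steps" is a list of rows, each a list of 7 numbers: the turn, a rotation vector about the tool's x, y, z in degrees, then the shift along the tool's x, y, z in mm, then the opening, from -1 (shut) to 1 (fully open), so that 0 is half open. A call has 1 to 10 rows; each row shifts and turns the commanded pose from where the row before left it, along the tool's axes as they then stand; what a row does not reach is not made up. A row lasts 1/10 s, in which the tool goes at most 50 mm and 8.59 degrees, less where a joint would pass 70% of its speed; a pose out of reach is approached as far as the arm can. A call with a gripper value outside its range is refused whole. The fingers move at their own pace and stop on an object; "newtons" is the grip in N (left out, the last holds). Time passes only in rows, so rows that do not move let the fingers close. It gives the time, the measured TCP pose, the force and the opening at its end, in the units of the state.
- monitor.state(): the state, without advancing time (a new reading comes with each control period).
- vision.camera(name): name is "side" or "top"; returns the picture (420x560x3 uint8, red, green, blue); there is no depth.
- vision.camera_info(name): a dict with "K" (3x3 intrinsics, pixels), "position" and "attitude" of the camera in the world. Camera axes: x right, y down, z forward; pixel columns grow to the right and rows downward; lengths in m; the calibration is good to about 2 mm. A picture is of the moment at which its call begins. camera_info takes no time and is no camera call.
- order.finish_job(): hands the job in, once; it reports no verdict.
Trained networks look in the newest picture that a camera, given by its name, has taken for a name from the list of things; names that differ only in an ending like _2 or _b are one class to them, and where a whole thing is asked for, a point or a joint stands for the part that bears it (a point fixed in the world has none). Each returns a list of dicts, best first, with "conf" (0 to 1); they miss things now and then, are a little off and sometimes report something else, mostly with a low value. They report only what shows in the picture. A call takes as long as a camera call.
- spot_in(camera, label): "rect" ([centre column, centre row, width, height] in pixels, round what is visible of it).
- regions_of(camera, label): "region" (420x560 bool, what is visible of it) and "rect" ([centre column, centre row, width, height] in pixels, round what is visible of it).
- pinpoint(camera, label): "uv" ([column, row] in pixels: a listed point, or the origin of a listed thing).
The state is a dict: "time_s": time; "joints": joint angles; "qvel": joint speeds; "tau": joint torques, N m; "eef_pos": TCP position; "tcp_rot": TCP orientation; "ft_force": force on the tool from outside, world axes, zero at the start; "torque": the same for the moment, N m; "grip_width": opening from 0.0 (shut) to 1.0 (fully open).
Only numpy, scipy, OpenCV 4.12 (cv2) and the standard library are available. Lean on these libraries where they do the work, as an engineer would, in place of code of your own. Each camera call takes 0.05 s, during which the arm holds its last target.

### The job

The green disc on the twin-spindle lapping machine is due for a change: loosen the T-bar nut that clamps it by an eighth of a turn or more, and let go of it. One of the two spindles has a reverse thread and nobody remembers which, so try the nut a little each way and turn it the way it gives. Leave the nut of the brown disc tight.

Things in the scene. Friction and masses are not known exactly. Their poses are not given: they have to be found in the camera images.
- disc_green_center (a point): Centre of the green disc, 150 mm diameter, 16 thick, flat on a grey machine housing (430 x 180 mm, top 60 mm above the bench); its face is 8 mm above this point, 76 above the bench. A brown disc of the same size is 260 mm away on the housing. The nut whose axis passes through this point is the one to loosen. A wrench, a can (110 mm high) and a spare disc lie near the housing.
- nut_a_grip (a point): Aluminium T-bar nut on an upright spindle; either of two alike nuts may be on the green disc. Bar 64 mm long (point's x), 14 thick (y), 38 high, on a hub of 12 mm radius, 8 high, and a 3 mm washer of 20 mm radius on the disc. Point on the vertical turning axis (z up), turns with the nut, 34 mm above the disc face, 15 below the bar's top; spindle end, 11 mm thick, stands 7 mm out of it.
- nut_b_grip (a point): Aluminium T-bar nut on an upright spindle; either of two alike nuts may be on the green disc. Bar 64 mm long (point's x), 14 thick (y), 38 high, on a hub of 12 mm radius, 8 high, and a 3 mm washer of 20 mm radius on the disc. Point on the vertical turning axis (z up), turns with the nut, 34 mm above the disc face, 15 below the bar's top; spindle end, 11 mm thick, stands 7 mm out of it.
- nut_a (a joint): Turning of nut_a, rad: 0 = tight, as it starts; grows as it is loosened, whichever way round that is; ends at 2.2. One nut loosens clockwise seen from above (left-hand thread), the other anticlockwise; it is unknown which. The tightening way is a hard stop at 0; the loosening way resists with about 0.08 N m and the nut stays where it is left.
- nut_b (a joint): Turning of nut_b, rad: 0 = tight, as it starts; grows as it is loosened, whichever way round that is; ends at 2.2. One nut loosens clockwise seen from above (left-hand thread), the other anticlockwise; it is unknown which. The tightening way is a hard stop at 0; the loosening way resists with about 0.08 N m and the nut stays where it is left.

How it is judged:
At the end, for the whole second after the job is handed in: The nut on the green disc is turned at least 0.65 rad (37 degrees) from tight in its loosening direction and is still; the nut on the brown disc is within 0.15 rad of tight (((horizontal distance between nut_a_grip and disc_green_center below 0.04 m and value of joint nut_a above 0.65 rad and velocity of joint nut_a between -0.1 and 0.1 rad/s and value of joint nut_b below 0.15 rad) or (horizontal distance between nut_b_grip and disc_green_center below 0.04 m and value of joint nut_b above 0.65 rad and velocity of joint nut_b between -0.1 and 0.1 rad/s and value of joint nut_a below 0.15 rad))); the robot touches nothing.
It fails at once if the nut of the brown disc is loosened by more than 0.15 rad ((not (horizontal distance between nut_a_grip and disc_green_center below 0.04 m) and value of joint nut_a above 0.15 rad) or (not (horizontal distance between nut_b_grip and disc_green_center below 0.04 m) and value of joint nut_b above 0.15 rad)).
It also fails if it takes over 38 s, if anything falls off the work surface, if the arm or the gripper's body presses on something with over 40 N, if the wrist force passes 120 N, or if a joint passes its speed limit or range.

## Working session

There is one attempt and no reset: what is moved stays moved. The work goes in short steps, Python scripts to look and compute and a tool call to move; the robot and the scene stay as the last step left them, time stands still between calls to the robot, and variables do not carry over. Pictures are saved under pics/ and viewed, and the job is handed in when it is done.

Besides the shell and the picture viewer there is one more tool, called after "Emit:" as a command line: name --pt "numbers of a row" for each row, then --argument value for the rest. step_arm: Moves the arm, as the interface text tells. Its arguments: {"type":"object","properties":{"steps":{"type":"array"},"newtons":{"type":"number"}},"required":["steps"]}

```bash
mkdir -p pics; cat > h.py <<'E'
import numpy as np, cv2
from plant import monitor, vision, order, spot_in, regions_of, pinpoint
from scipy.spatial.transform import Rotation as R
def cam(n):
    i=vision.camera_info(n); return i
def att(i):
    a=np.array(i["attitude"],float)
    if a.shape==(3,3): return a
    if a.size==3: return R.from_euler('xyz',a).as_matrix()
    return R.from_quat(a).as_matrix()
def onplane(n,uv,z):
    i=cam(n);d=att(i)@np.linalg.inv(np.array(i["K"]))@np.array([uv[0],uv[1],1.]);p=np.array(i["position"])
    return p+d*(z-p[2])/d[2]
def proj(n,P):
    i=cam(n);c=att(i).T@(np.array(P)-np.array(i["position"]));k=np.array(i["K"])@c
    return k[:2]/k[2]
def save(n,f):
    im=vision.camera(n); cv2.imwrite('pics/'+f,im[:,:,::-1]); return im
E
python3 - <<'E'
from h import *
for n in("top","side"):
    print(cam(n)); save(n,n+"0.png")
    for l in("disc_green_center","nut_a_grip"):
        for d in pinpoint(n,l): print(n,l,d, onplane(n,d["uv"],.068 if l[0]=='d' else .110))
print(monitor.state())
E
```

```text
{'K': array([[387.77779438,   0.        , 284.39317399],
       [  0.        , 387.77779438, 210.2533279 ],
       [  0.        ,   0.        ,   1.        ]]), 'position': array([0.43531962, 0.05844107, 0.80446395]), 'attitude': array([-2.91527839e+00, -1.15565537e-03, -1.62860936e+00])}
top disc_green_center {'uv': [425.5, 256.4], 'conf': 0.85} [ 0.49944894 -0.21435088  0.068     ]
top nut_a_grip {'uv': [434.6, 252.3], 'conf': 0.59} [ 0.50214897 -0.21612037  0.11      ]
{'K': array([[452.45575628,   0.        , 283.68152028],
       [  0.        , 452.45575628, 211.31268267],
       [  0.        ,   0.        ,   1.        ]]), 'position': array([0.40601611, 0.50077382, 0.60977968]), 'attitude': array([-2.34260124, -0.02172814, -2.71060856])}
side disc_green_center {'uv': [387.5, 161.5], 'conf': 0.96} [ 0.50391146 -0.22554221  0.068     ]
side nut_a_grip {'uv': [394.8, 146.4], 'conf': 0.7} [ 0.49625834 -0.22030126  0.11      ]
{'time_s': 0.3, 'joints': array([ 1.15078066,  0.68944904, -0.19456842,  1.56559318,  0.15731501,
        0.90247625, -0.21508017]), 'qvel': array([ 4.32954768e-05, -1.68706581e-03, -1.63680018e-04, -2.31363935e-03,
       -1.91279073e-03,  1.94437740e-03,  1.24610420e-03]), 'tau': array([ 1.10957331e-03, -5.39019156e+01, -1.26430392e+00, -1.58521396e+01,
        9.59875382e-03,  5.95780788e-03,  3.77070057e-05]), 'eef_pos': array([ 0.27391312, -0.56156965,  0.19251958]), 'tcp_rot': array([-1.57083342e+00,  5.37127918e-04, -1.11691749e+00]), 'ft_force': array([ 0.33081814, -0.55275359,  0.37763926]), 'torque': array([-0.01172962,  0.0734434 , -0.05756377]), 'grip_width': 1.0028569533008296}
```

View pics/top0.png

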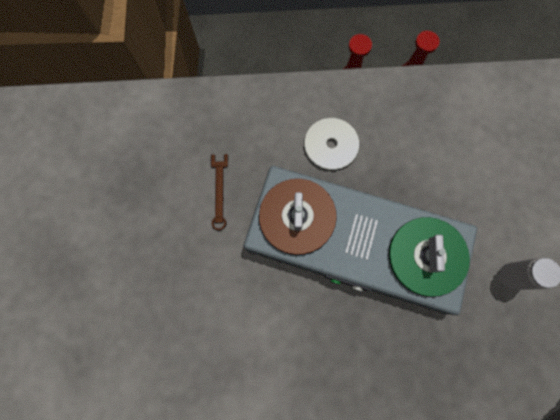

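View pics/side0.png

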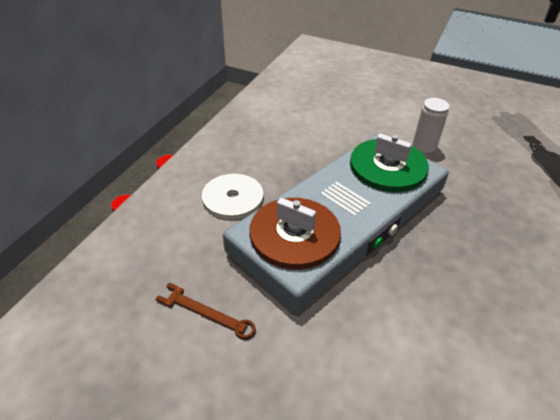

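```bash
cat > z.py <<'E'
from h import *
import sys
from scipy.optimize import least_squares
tag=sys.argv[1]
for n in("top","side"):
    im=save(n,n+tag+".png")
    hsv=cv2.cvtColor(im,cv2.COLOR_RGB2HSV)
    m=((hsv[...,0]>50)&(hsv[...,0]<85)&(hsv[...,1]>150)).astype(np.uint8)
    k,l,s,c=cv2.connectedComponentsWithStats(m); j=1+np.argmax(s[1:,4])
    cn=max(cv2.findContours((l==j).astype(np.uint8),0,2)[0],key=len)
    h=cv2.convexHull(cn)
    print(n,s[j],"ellipse",cv2.fitEllipse(h)[0],onplane(n,cv2.fitEllipse(h)[0],.07))
    for d in regions_of(n,"nut_a"): print(n,d["conf"],d["rect"],d["region"].sum())
    for d in pinpoint(n,"nut_a_grip"): print(n,d, onplane(n,d["uv"],.110))
    u,v=(432,255) if n=="top" else (392,155)
    cr=im[v-36:v+36,u-48:u+48]; cv2.imwrite(f'pics/{n}{tag}z.png',cv2.resize(cr,None,fx=8,fy=8,interpolation=cv2.INTER_CUBIC)[:,:,::-1])
E
python3 z.py 1
```

```text
top [423 272   7   6  21] ellipse (425.80438232421875, 274.3756103515625) [ 0.46582703 -0.20949388  0.07      ]
top 0.64 [298.5, 213.1, 12.0, 34.9] 284
top 0.62 [433.1, 253.7, 24.5, 36.7] 533
top {'uv': [435.6, 253.0], 'conf': 0.74} [ 0.50079735 -0.21772956  0.11      ]
top {'uv': [298.9, 213.1], 'conf': 0.15} [0.5880313  0.02213799 0.11      ]
side [ 351  140   77   52 2187] ellipse (388.8617248535156, 164.7082061767578) [ 0.49848218 -0.21420851  0.07      ]
side 0.74 [391.2, 149.6, 35.0, 26.5] 699
side 0.59 [295.6, 214.0, 42.3, 35.2] 928
side {'uv': [395.3, 146.5], 'conf': 0.83} [ 0.49532916 -0.22041077  0.11      ]
```

View pics/top1z.png

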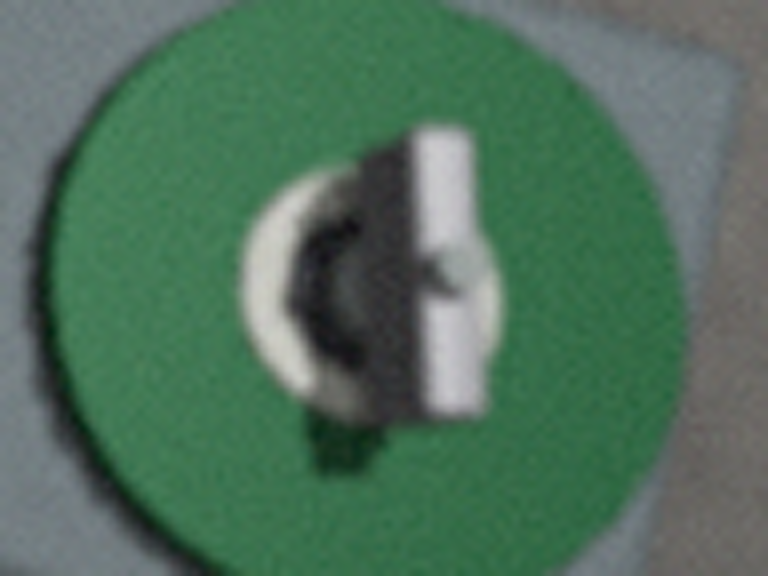

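View pics/side1z.png

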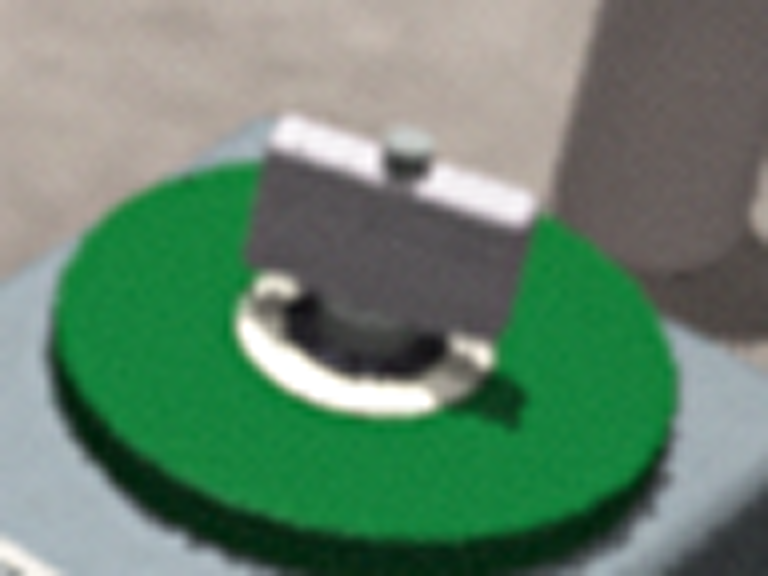

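```bash
python3 - <<'E'
from h import *
from scipy.optimize import least_squares
T=[(415,128),(470,126),(425,412),(487,412)]
T=[(384+u/8-.44,219+v/8-.44) for u,v in T]
W=[onplane("top",t,.125)[:2] for t in T]
print(np.round(W,4)); a=(W[0]+W[1]-W[2]-W[3])/2; print(np.linalg.norm(a),np.degrees(np.arctan2(a[1],a[0])),np.mean(W,0))
print(onplane("top",(384+462/8-.44,219+268/8-.44),.132))
S=[(285,115),(268,150),(540,190),(523,225)]
S=[(344+u/8-.44,119+v/8-.44) for u,v in S]
W=[onplane("side",t,.125)[:2] for t in S]
print(np.round(W,4)); a=(W[0]+W[1]-W[2]-W[3])/2; print(np.linalg.norm(a),np.degrees(np.arctan2(a[1],a[0])),np.mean(W,0))
print(onplane("side",(344+410/8-.44,119+138/8-.44),.132))
s=monitor.state();print(R.from_euler('xyz',s["tcp_rot"]).as_matrix().round(3))
E
```

```text
[[ 0.5319 -0.2162]
 [ 0.5316 -0.2285]
 [ 0.4698 -0.2093]
 [ 0.469  -0.2228]]
0.06266506185170964 -5.751335190737858 [ 0.50060105 -0.21920477]
[ 0.49977426 -0.21912555  0.132     ]
[[ 0.5312 -0.2276]
 [ 0.5308 -0.2119]
 [ 0.4697 -0.2246]
 [ 0.4701 -0.2093]]
0.061143357259345915 -2.6102249879375723 [ 0.50044609 -0.21837063]
[ 0.50076578 -0.22101802  0.132     ]
[[ 0.438  0.     0.899]
 [-0.899 -0.     0.438]
 [ 0.    -1.     0.   ]]
```

Emit:
step_arm --pt "0 0 0 -21 0 35 1" --pt "0 0 0 -21 0 35 1" --pt "0 0 0 -21 0 35 1" --pt "0 0 0 -21 0 35 1" --pt "0 0 0 -21 0 35 1" --pt "0 0 0 -21 0 35 1" --pt "0 0 0 -21 0 35 1" --pt "0 0 0 -21 0 35 1" --pt "0 0 0 -21 0 35 1" --pt "0 0 0 -20 0 38 1" --newtons 30

```text
time_s: 1.6
eef_pos: [0.5001, -0.218, 0.193]
tcp_rot: [-1.571, -0.0, -1.118]
ft_force: [0.6, 0.4, 0.3]
grip_width: 1.002
```

Emit:
step_arm --pt "0 6 0 0 0 0 1" --pt "0 6 0 0 0 0 1" --pt "0 6 0 0 0 0 1" --pt "0 6 0 0 0 0 1" --pt "0 6 0 0 0 0 1" --pt "0 0 0 0 0 0 1" --pt "0 0 0 0 0 0 1"

```text
time_s: 2.3
eef_pos: [0.4998, -0.219, 0.1929]
tcp_rot: [-1.571, -0.0, -1.638]
ft_force: [0.1, 0.1, 0.1]
grip_width: 1.003
```

```bash
cat > off.py <<'E'
from h import *
s=monitor.state(); M=R.from_euler('xyz',s["tcp_rot"]).as_matrix()
d=np.array([0.500,-0.219,0.095])-s["eef_pos"]
print(s["time_s"],s["eef_pos"].round(4),"tool d mm",(M.T@d*1000).round(1),"x ang",np.degrees(np.arctan2(M[1,0],M[0,0])).round(2),"F",s["ft_force"].round(1),"T",s["torque"].round(2),s["grip_width"],s["joints"].round(2))
E
python3 off.py; python3 z.py 2
```

```text
2.3 [ 0.4998 -0.219   0.1929] tool d mm [-0.1 97.9  0.2] x ang -93.84 F [0.1 0.1 0.1] T [0.01 0.04 0.  ] 1.0027534394030981 [ 0.33  0.58  0.    1.81 -0.    0.75 -1.31]
top [404 272  46  24 385] ellipse (427.6045227050781, 283.5373229980469) [ 0.44886584 -0.21048971  0.07      ]
top 0.87 [433.6, 256.9, 19.4, 36.0] 427
top 0.72 [298.4, 211.7, 12.3, 34.3] 298
top {'uv': [433.7, 253.6], 'conf': 0.85} [ 0.4999247  -0.21417183  0.11      ]
side [ 351  140   77   52 2174] ellipse (388.9099426269531, 164.7671661376953) [ 0.49834934 -0.21407078  0.07      ]
side 0.84 [297.9, 214.4, 43.9, 32.9] 863
side 0.79 [392.2, 148.4, 34.7, 26.3] 695
side {'uv': [394.2, 145.5], 'conf': 0.57} [ 0.49801377 -0.22260424  0.11      ]
```

View pics/side2.png

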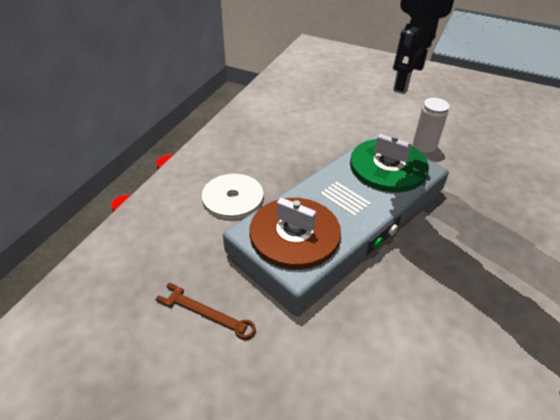

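The side picture shows the fingers poised above the green disc's nut (near 394,146), straddling the bar. I'm descending now and then closing.

Emit:
step_arm --pt "0 0 0 0 14 0 1" --pt "0 0 0 0 14 0 1" --pt "0 0 0 0 14 0 1" --pt "0 0 0 0 14 0 1" --pt "0 0 0 0 14 0 1" --pt "0 0 0 0 14 0 1" --pt "0 0 0 0 14 0 1" --pt "0 0 0 0 0 0 1"

```text
time_s: 3.4
eef_pos: [0.4984, -0.2186, 0.0933]
tcp_rot: [-1.574, 0.001, -1.64]
ft_force: [0.0, -0.7, -0.1]
grip_width: 1.003
```

Emit:
step_arm --pt "0 0 0 0 0 0 -1" --pt "0 0 0 0 0 0 -1" --pt "0 0 0 0 0 0 -1" --pt "0 0 0 0 0 0 -1" --pt "0 0 0 0 0 0 -1" --pt "0 0 0 0 0 0 -1" --pt "0 0 0 0 0 0 -1" --pt "0 0 0 0 0 0 -1" --newtons 30

```text
time_s: 4.2
eef_pos: [0.4997, -0.2191, 0.0948]
tcp_rot: [-1.571, -0.0, -1.641]
ft_force: [-0.3, -0.1, -1.4]
grip_width: 0.002
```

```bash
python3 off.py; python3 z.py 3
```

```text
4.2 [ 0.4997 -0.2191  0.0948] tool d mm [-0.2 -0.2  0.3] x ang -94.0 F [-0.3 -0.1 -1.4] T [ 0.01  0.01 -0.01] 0.001725860712811945 [ 0.33  0.73 -0.    1.9   0.    0.51 -1.32]
top [409 266  40  29 328] ellipse (428.1059265136719, 277.5627136230469) [ 0.45972572 -0.21296991  0.07      ]
top 0.82 [432.6, 252.6, 20.5, 37.4] 294
top 0.64 [299.0, 212.4, 13.3, 36.9] 291
top {'uv': [426.7, 256.1], 'conf': 0.32} [ 0.49620069 -0.20101357  0.11      ]
side [ 351  140   77   52 2177] ellipse (388.92803955078125, 164.77638244628906) [ 0.49831016 -0.21405834  0.07      ]
side 0.68 [392.8, 149.1, 40.7, 25.8] 673
side 0.57 [297.1, 213.6, 37.1, 36.6] 909
side {'uv': [293.1, 211.9], 'conf': 0.75} [0.59677642 0.02421151 0.11      ]
side {'uv': [391.1, 145.4], 'conf': 0.61} [ 0.50336485 -0.22030039  0.11      ]
side {'uv': [388.1, 161.8], 'conf': 0.59} [ 0.4951111  -0.16886184  0.11      ]
```

View pics/side3z.png

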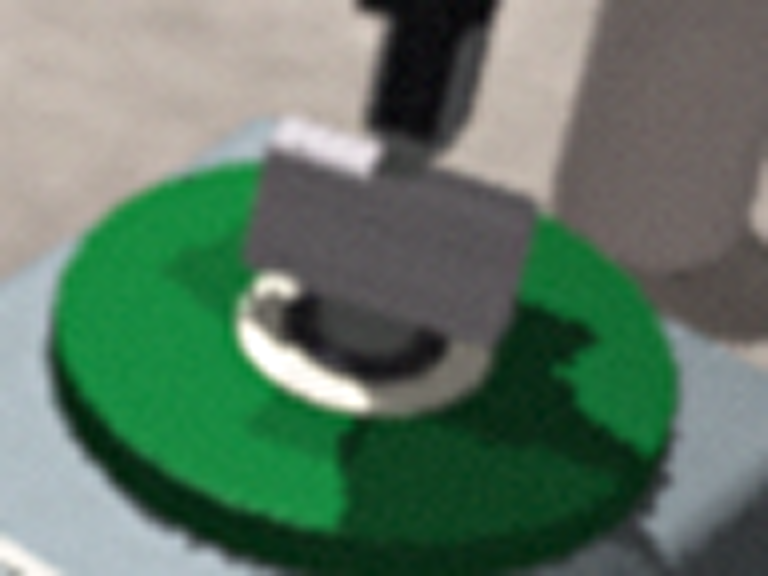

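```bash
python3 - <<'E'
import cv2,numpy as np
a=cv2.imread('pics/side3.png')[0:200,290:490];b=cv2.imread('pics/top3.png')[160:360,340:540]
cv2.imwrite('pics/c3.png',cv2.resize(np.hstack([a,b]),None,fx=2,fy=2,interpolation=2))
from h import *
for P in ([.4997,-.2191,.0948],[.4997,-.2191,.125]): print(proj("top",P),proj("side",P))
E
```

```text
[433.26559898 254.52598635] [391.31962021 152.79394462]
[439.72416574 252.57903373] [394.37841859 139.64163925]
```

View pics/c3.png

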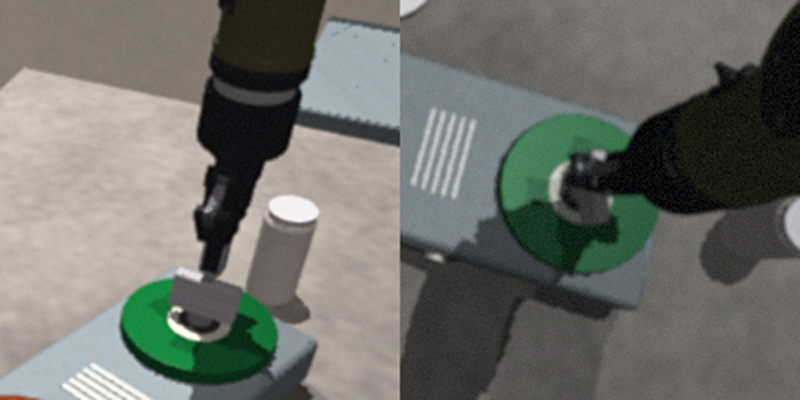

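View pics/top3z.png

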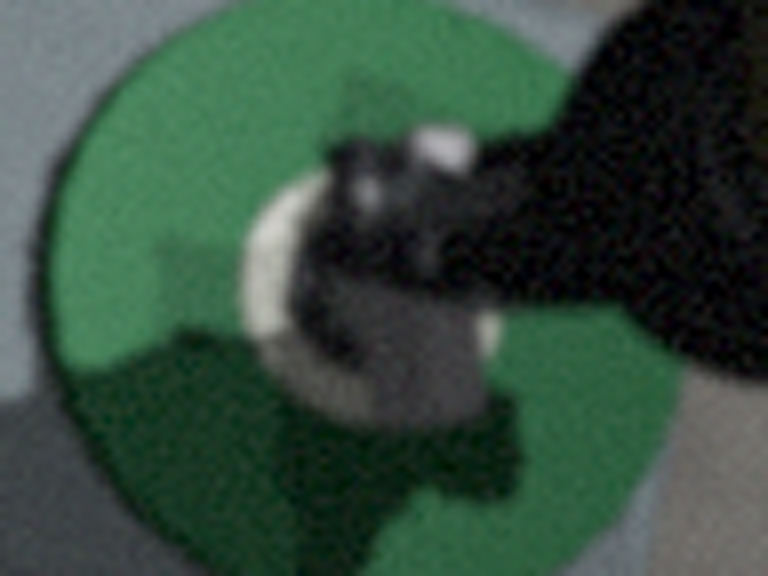

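```bash
python3 - <<'E'
import cv2
a=cv2.imread('pics/side3.png')[50:190,310:490]
cv2.imwrite('pics/c4.png',cv2.resize(a,None,fx=4,fy=4,interpolation=2))
E
```

```text
(no output)
```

View pics/c4.png

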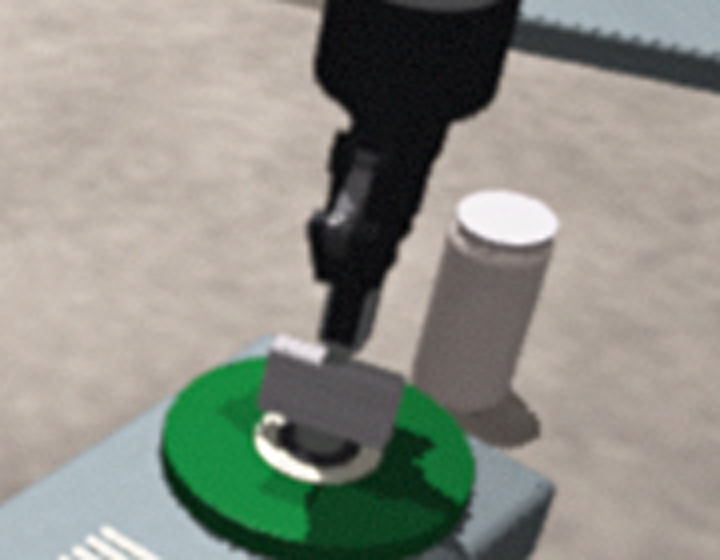

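```bash
cat >> h.py <<'E'
def tri(ut,us):
    A=[];b=[]
    for n,uv in(("top",ut),("side",us)):
        p=np.array(cam(n)["position"]);d=onplane(n,uv,0)-p;d/=np.linalg.norm(d);Q=np.eye(3)-np.outer(d,d);A.append(Q);b.append(Q@p)
    x,r,_,_=np.linalg.lstsq(np.vstack(A),np.hstack(b),rcond=None);return x,r
E
python3 - <<'E'
from h import *
print(tri((430,243),(397,100)))
a=save("side","s5.png")[50:190,310:490]; b=save("top","t5.png")[185:325,360:540]
cv2.imwrite('pics/c5.png',cv2.resize(np.hstack([a,b])[:,:,::-1],None,fx=2.2,fy=2.2,interpolation=2))
for n in("side","top"):
  im=cv2.imread(f"pics/{n[0]}5.png").astype(float)
  g=np.clip(im*3,0,255).astype(np.uint8); u,v=(392,120) if n=="side" else (440,250)
  cv2.imwrite(f"pics/g{n}5.png",cv2.resize(g[v-45:v+45,u-60:u+60],None,fx=6,fy=6,interpolation=2))
E
```

```text
(array([ 0.50308482, -0.16099191,  0.23747765]), array([1.29286114e-06]))
```

View pics/gside5.png

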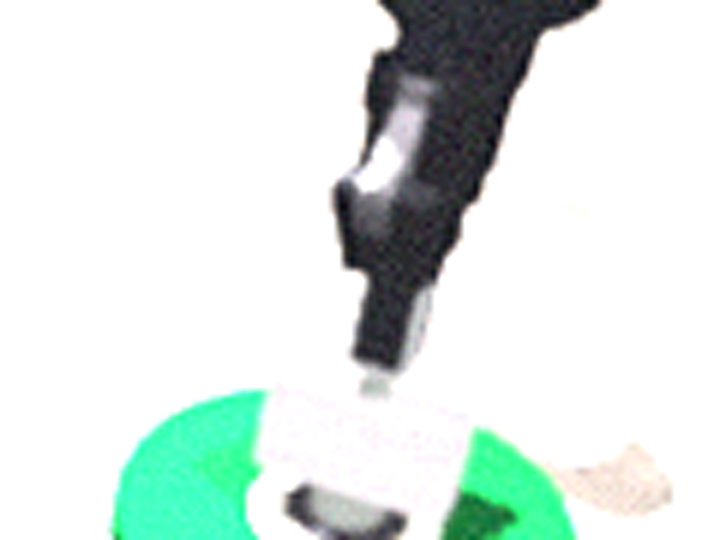

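View pics/gtop5.png

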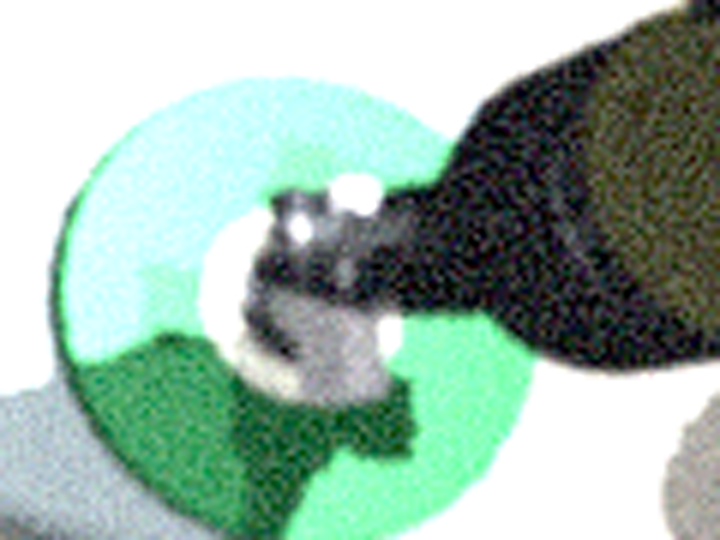

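```bash
python3 - <<'E'
from h import *
for y in(-.177,-.219,-.261): print(y,proj("side",[.5,y,.206]),proj("top",[.5,y,.206]))
for z in(.095,.114,.13,.14,.15): print(z,proj("side",[.5,-.219,z]))
outs=[]
for n,(u,v) in(("side",(405,90)),("top",(450,245))):
  im=cv2.imread(f"pics/{n}2.png").astype(float)
  g=np.clip(im*3,0,255).astype(np.uint8)
  outs.append(cv2.resize(g[v-50:v+50,u-50:u+50],None,fx=4,fy=4,interpolation=2))
cv2.imwrite("pics/g2.png",np.hstack(outs))
E
```

```text
-0.177 [397.06218321 112.61315334] [433.19191884 247.782163  ]
-0.219 [403.21137648 100.85212987] [460.07270188 246.22787926]
-0.261 [408.94091074  89.89375143] [486.90065415 244.67665027]
0.095 [391.17135092 152.69508273]
0.114 [393.07594053 144.49414092]
0.13 [394.726704   137.38614496]
0.14 [395.78103101 132.84633519]
0.15 [396.85327426 128.22938018]
```

View pics/g2.png

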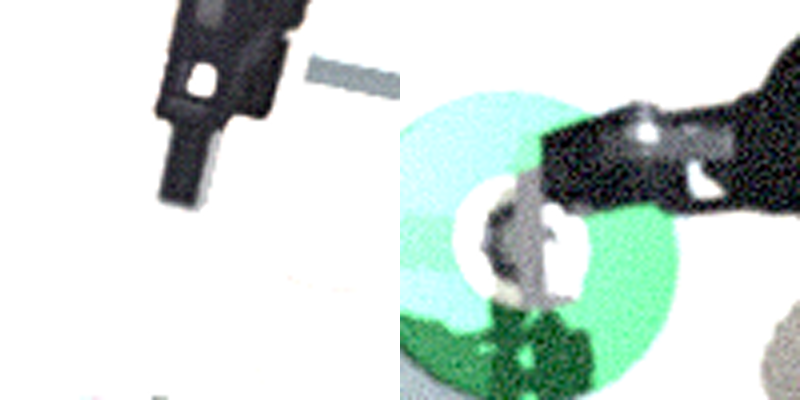

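```bash
python3 - <<'E'
from h import *
print(tri((437,236),(398.7,91)))
print(tri((436,241),(398.7,91)))
# housing/nut height checks: spindle end of green nut both views; brown disc, washers
print(tri((384+462/8-.44,219+268/8-.44),(344+410/8-.44,119+138/8-.44)))
s=monitor.state();print(s["joints"],s["eef_pos"],s["time_s"])
E
```

```text
(array([ 0.50784363, -0.1679676 ,  0.24972084]), array([3.34485106e-05]))
(array([ 0.50392581, -0.16465714,  0.25131721]), array([8.93436646e-07]))
(array([ 0.50001121, -0.2183745 ,  0.13375163]), array([3.28105144e-07]))
[ 0.33035602  0.72798932 -0.00261324  1.90202807  0.00358918  0.51152754
 -1.31530077] [ 0.4996791  -0.21914005  0.09479921] 4.6
```

Both pictures show the shut fingertips just above the spindle end (side ~394,135), at z about 0.136. The reported TCP height is 0.095, so the state reads about 41 mm low against the cameras. The fingers also closed to 0.002 with nothing between them. I trust the images here, so I'll open and go down in small, checked steps.

Emit:
step_arm --pt "0 0 0 0 0 0 1" --pt "0 0 0 0 0 0 1" --pt "0 0 0 0 0 0 1" --pt "0 0 0 0 0 0 1" --pt "0 0 0 0 0 0 1" --pt "0 0 0 0 0 0 1" --pt "0 0 0 0 10 0 1" --pt "0 0 0 0 10 0 1" --pt "0 0 0 0 0 0 1"

```text
time_s: 5.5
eef_pos: [0.4983, -0.2186, 0.073]
tcp_rot: [-1.574, 0.001, -1.64]
ft_force: [-0.7, 0.3, 0.0]
grip_width: 1.0
```

```bash
cat > g.py <<'E'
from h import *
import sys
t=sys.argv[1]
outs=[]
for n,(u,v) in(("side",(395,125)),("top",(440,250))):
  im=save(n,n+t+".png")[:,:,::-1].astype(float)
  g=np.clip(255*(im/255)**.55,0,255).astype(np.uint8)
  outs.append(cv2.resize(g[v-50:v+50,u-40:u+40],None,fx=5,fy=5,interpolation=2))
cv2.imwrite(f"pics/g{t}.png",np.hstack(outs))
E
python3 off.py; python3 g.py 6
```

```text
5.5 [ 0.4983 -0.2186  0.073 ] tool d mm [  0.3 -22.    1.6] x ang -93.99 F [-0.7  0.3  0. ] T [ 0.05  0.03 -0.05] 1.0000717988563896 [ 0.33  0.76 -0.    1.92  0.    0.47 -1.32]
```

View pics/g6.png

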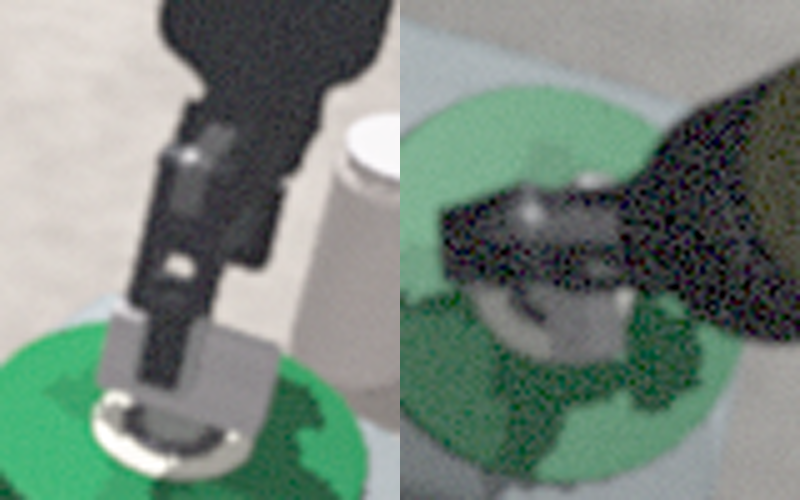

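Emit:
step_arm --pt "0 0 0 0 10 -1 1" --pt "0 0 0 0 9 0 1" --pt "0 0 0 0 0 0 1" --pt "0 0 0 0 0 0 1"

```text
time_s: 6.0
eef_pos: [0.4984, -0.219, 0.0554]
tcp_rot: [-1.572, 0.0, -1.641]
ft_force: [0.5, -0.9, -0.3]
grip_width: 1.002
```

```bash
python3 off.py; python3 g.py 7; python3 - <<'E'
from h import *
for z in(.09,.10,.11,.12,.13):print(z,proj("side",[.5,-.17,z]))
E
```

```text
6.0 [ 0.4984 -0.219   0.0554] tool d mm [ -0.1 -39.6   1.6] x ang -94.0 F [ 0.5 -0.9 -0.3] T [0.03 0.02 0.01] 1.001909068834682 [ 0.33  0.79 -0.    1.93  0.01  0.42 -1.32]
0.09 [383.67869189 169.36557219]
0.1 [384.64498899 165.07275702]
0.11 [385.62779341 160.70660735]
0.12 [386.6275318  156.26522784]
0.13 [387.64464563 151.74665724]
```

View pics/g7.png

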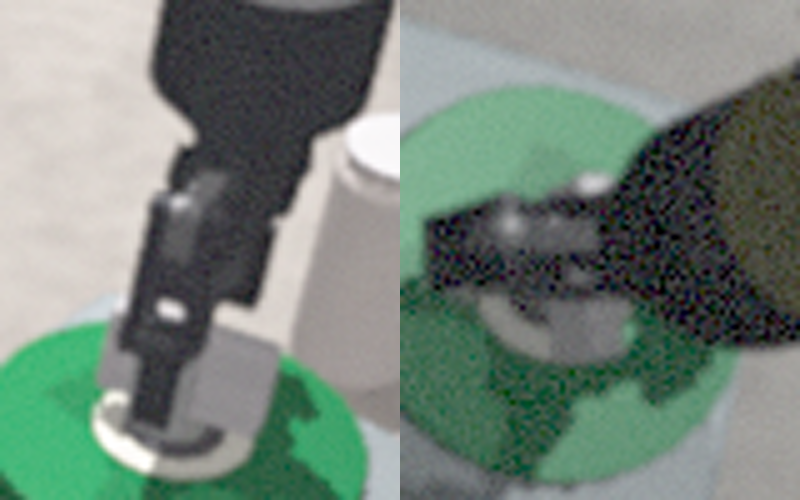

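The tips now sit at z≈0.11, straddling the bar, as predicted. Closing.

Emit:
step_arm --pt "0 0 0 0 0 0 -1" --pt "0 0 0 0 0 0 -1" --pt "0 0 0 0 0 0 -1" --pt "0 0 0 0 0 0 -1" --pt "0 0 0 0 0 0 -1" --pt "0 0 0 0 0 0 -1" --pt "0 0 0 0 0 0 -1" --newtons 40

```text
time_s: 6.8
eef_pos: [0.4987, -0.2183, 0.056]
tcp_rot: [-1.571, 0.001, -1.641]
ft_force: [-0.0, 4.0, 3.8]
grip_width: 0.155
```

```bash
python3 off.py; python3 g.py 8
```

```text
6.8 [ 0.4987 -0.2183  0.056 ] tool d mm [  0.6 -39.    1.3] x ang -94.04 F [-0.   4.   3.8] T [ 0.64 -0.   -0.56] 0.15532617818975217 [ 0.33  0.79 -0.    1.93  0.    0.42 -1.32]
```

View pics/g8.png

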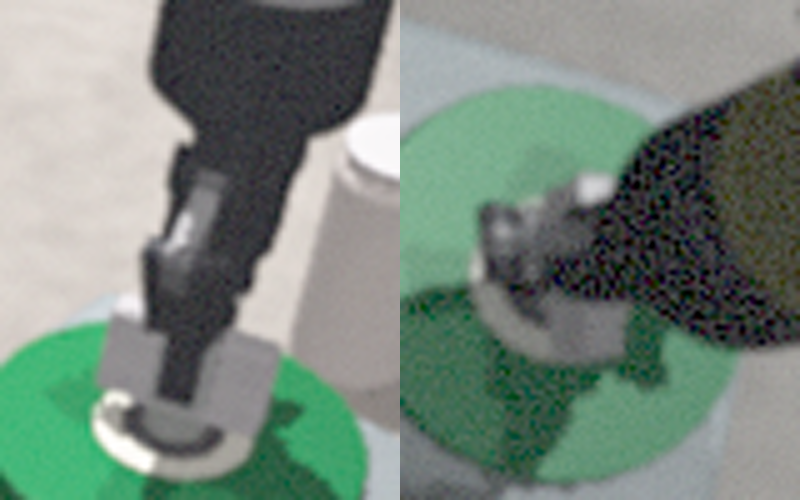

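Gripped (0.155 is about 13 mm, and the bar is 14 mm thick). Next I'll try a small turn clockwise as seen from above.

Emit:
step_arm --pt "0 3 0 0 0 0 -1" --pt "0 3 0 0 0 0 -1" --pt "0 0 0 0 0 0 -1"

```text
time_s: 7.2
eef_pos: [0.4988, -0.2182, 0.056]
tcp_rot: [-1.571, 0.001, -1.744]
ft_force: [-0.6, 2.7, 4.8]
grip_width: 0.159
```

```bash
python3 off.py
```

```text
7.2 [ 0.4988 -0.2182  0.056 ] tool d mm [  0.6 -39.    1.3] x ang -99.93 F [-0.6  2.7  4.8] T [ 0.73  0.12 -0.07] 0.15871096340451793 [ 0.32  0.79  0.02  1.93 -0.04  0.42 -1.38]
```

Emit:
step_arm --pt "0 3 0 0 0 0 -1" --pt "0 3 0 0 0 0 -1" --pt "0 0 0 0 0 0 -1"

```text
time_s: 7.5
eef_pos: [0.4988, -0.218, 0.056]
tcp_rot: [-1.571, 0.001, -1.849]
ft_force: [-0.7, 3.5, 4.9]
grip_width: 0.159
```

```bash
python3 off.py; python3 g.py 9
```

```text
7.5 [ 0.4988 -0.218   0.056 ] tool d mm [  0.6 -39.    1.4] x ang -105.92 F [-0.7  3.5  4.9] T [ 0.8   0.08 -0.05] 0.15936066103682184 [ 0.3   0.79  0.04  1.93 -0.08  0.42 -1.44]
```

View pics/g9.png

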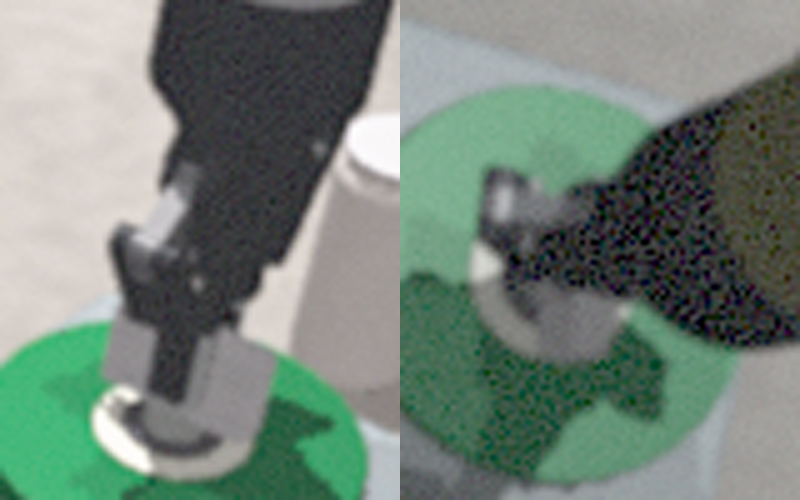

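The bar is turning with the jaws, with no build-up of torque and the grip width steady. Clockwise is the loosening way, so I'll continue.

Emit:
step_arm --pt "0 6 0 0 0 0 -1" --pt "0 6 0 0 0 0 -1" --pt "0 6 0 0 0 0 -1" --pt "0 6 0 0 0 0 -1" --pt "0 6 0 0 0 0 -1" --pt "0 6 0 0 0 0 -1" --pt "0 6 0 0 0 0 -1" --pt "0 0 0 0 0 0 -1" --pt "0 0 0 0 0 0 -1"

```text
time_s: 8.5
eef_pos: [0.4994, -0.2172, 0.056]
tcp_rot: [-1.572, 0.001, -2.58]
ft_force: [1.2, 5.5, 3.7]
grip_width: 0.157
```

```bash
python3 off.py; python3 g.py 10
```

```text
8.5 [ 0.4994 -0.2172  0.056 ] tool d mm [  0.4 -39.    1.8] x ang -147.82 F [1.2 5.5 3.7] T [ 1.   -0.15 -0.11] 0.15702623203526356 [ 0.2   0.81  0.22  1.93 -0.38  0.44 -1.89]
```

View pics/g10.png

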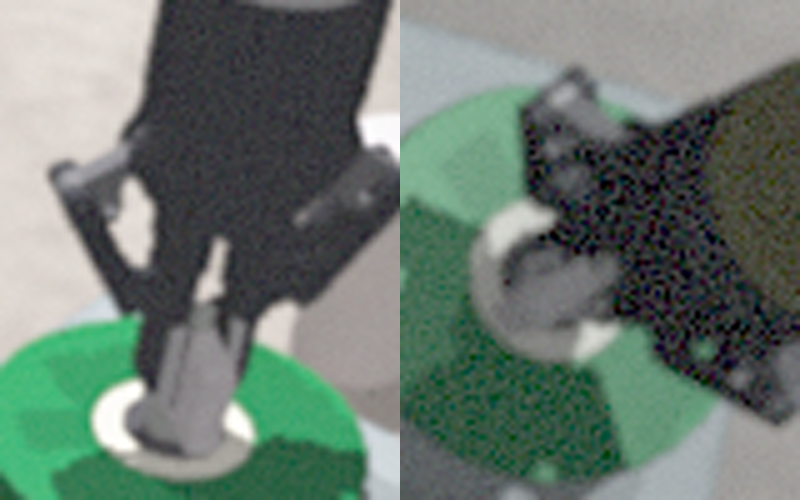

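The bar is now well turned, about 54°. Releasing and going straight up.

Emit:
step_arm --pt "0 0 0 0 0 0 0" --pt "0 0 0 0 0 0 0.5" --pt "0 0 0 0 0 0 1" --pt "0 0 0 0 0 0 1" --pt "0 0 0 0 0 0 1" --pt "0 0 0 0 0 0 1"

```text
time_s: 9.2
eef_pos: [0.4986, -0.2193, 0.0558]
tcp_rot: [-1.571, -0.0, -2.583]
ft_force: [-0.2, 0.8, 0.7]
grip_width: 0.994
```

Emit:
step_arm --pt "0 0 0 0 -10 0 1" --pt "0 0 0 0 -20 0 1" --pt "0 0 0 0 -20 0 1" --pt "0 0 0 0 -20 0 1" --pt "0 0 0 0 -20 0 1" --pt "0 0 0 0 -20 0 1" --pt "0 0 0 0 -20 0 1" --pt "0 0 0 0 0 0 1" --pt "0 0 0 0 0 0 1"

```text
time_s: 10.1
eef_pos: [0.4987, -0.219, 0.1863]
tcp_rot: [-1.57, 0.001, -2.583]
ft_force: [0.3, 0.1, -0.9]
grip_width: 0.998
```

```bash
python3 off.py; python3 g.py 11
```

```text
10.1 [ 0.4987 -0.219   0.1863] tool d mm [-1.  91.3  0.6] x ang -147.99 F [ 0.3  0.1 -0.9] T [-0.01 -0.01  0.03] 0.9978292997771839 [ 0.12  0.61  0.34  1.83 -0.29  0.74 -1.96]
```

View pics/g11.png

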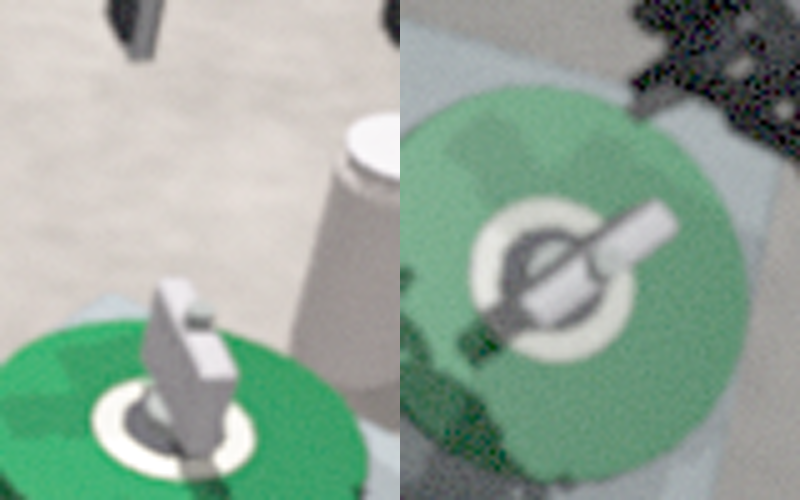

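View pics/side11.png

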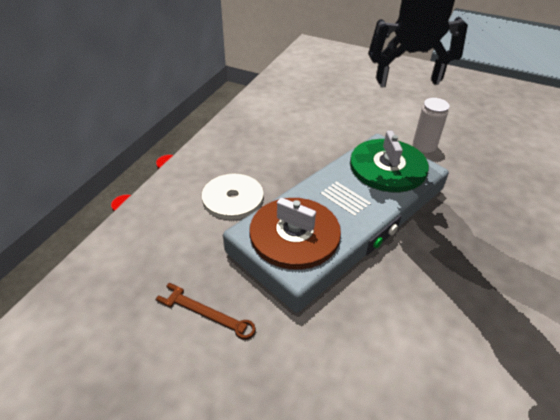

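```bash
python3 -c "
from h import *
order.finish_job()"
```

```text
the job is handed in; nothing more can be done
```

I loosened the nut on the green disc by about 54° (0.94 rad), let go of it and handed the job in at about 10 s. The limit was 38 s, and no verdict was reported.

- **Direction:** I tried only clockwise (seen from above). The nut gave at once, so I did not try the other way. The bar followed the jaws with almost no torque build-up.
- **Last checks:** The final top picture shows the bar turned roughly 55°, against the 37° needed. The brown disc's nut looks unmoved in the side picture. The gripper is open and well above the nut, with no force on the wrist beyond noise.
- **Disagreement:** The reported TCP height read about 41 mm lower than the cameras showed, and I found no cause. My first grasp therefore closed on air just above the spindle. I went by the images, opened, went 39 mm lower in checked steps and gripped the bar properly (13 mm measured, 14 mm expected).

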